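# Take the drift off its keeper peg and push the worn bushing out of the vise block

### The arm

A 7-joint arm with a two-finger parallel gripper is mounted at the origin on the work surface. World frame = base frame: x ahead of the robot, y to its left, z up, the work surface at z = 0. Lengths are in m, angles in rad, forces in N, time in s.
With the tool pointing down it reaches from about 0.35 to 0.9 m from the base axis. Payload 19.9 kg.
Tool frame: the origin (TCP) lies between the finger pads; the fingertips stand arm.finger_overhang ahead of it and the grasp point (between the pads) is the TCP (arm.finger_overhang is the distance from the TCP to the fingertips, in m); z points along the fingers, y is the line along which they close (so a half turn about z gives the same grasp; the last joint's range is limited). The gripper opens to 94 mm and grips with 3 to 60 N. Pads are 16 mm wide; open, the fingers measure 119 mm over their backs; the gripper's body (75 mm by 177 mm) begins 78 mm behind the grasp point.
Start: joints at [1.101, 0.417, -0.01, 1.614, 0.005, 1.111, -0.053], TCP at [0.259, -0.569, 0.224] pointing down, gripper open.
Joint ranges: [-2.81, 2.81], [-0.39, 2.02], [-1.27, 1.25], [0.06, 2.57], [-1.19, 4.33], [0.19, 2], [-2.82, 2.82]. Speed limits (rad/s): [1.89, 1.89, 2.39, 2.39, 3.01, 3.01, 3.01].

### API

Orientations are given as a unit quaternion [x, y, z, w].
In Python, from rig import sensors, eyes, order, arm gives the robot as it stands.
- The arm moves only by the shell command python3 -m pendant 'ROWS' [FORCE]. ROWS is a JSON object of lists of equal length, an entry for each row: "xyz": the shift along the tool's x, y, z in cm, a list of three; "roll": the turn about the tool's z in degrees; "gripper": the opening, from -1 (shut) to 1 (fully open). A call has 1 to 12 rows; each row shifts and turns the commanded pose from where the row before left it, along the tool's axes as they then stand; what a row does not reach is not made up. A row lasts 1/12 s, in which the tool goes at most 41.7 mm and 7.16 degrees, less where a joint would pass 70% of its speed; a pose out of reach is approached as far as the arm can. A call with a gripper value outside its range is refused whole. The fingers move at their own pace and stop on an object; FORCE is the grip in N (left out, the last holds). Time passes only in rows, so rows that do not move let the fingers close. It gives the time, the measured TCP pose, the force, the opening and the grip force at its end, in the units of the state.
- sensors.get_obs(): the state, without advancing time (a new reading comes with each control period).
- eyes.get_image(name): name is "side" or "top" or "wrist"; returns a dict with "image" (384x512x3 uint8, red, green, blue), "z_map" (384x512 float32, m along the optical axis (not along the pixel's ray), 0 where there is no reading), "intrinsics" (3x3 intrinsics, pixels), "D" ([k1, k2, p1, p2, k3] as OpenCV has them; the pictures are not rectified), "R" (3x3) and "t" (3): a world point X has camera coordinates R X + t; the wrist camera has in their place "mount" (4x4, takes a point from camera to tool coordinates, whose origin is the TCP and whose axes are the flange's). Camera axes: x right, y down, z forward; pixel columns grow to the right and rows downward; lengths in m; the calibration is good to about 2 mm. A picture is of the moment at which its call begins: read the wrist's pose just before it.
- order.sign_off(): hands the job in; it is judged then, once.
The state is a dict: "time": time; "qpos": joint angles; "joint_velocities": joint speeds; "effort": joint torques, N m; "ee_pos": TCP position; "tool_rot": TCP orientation; "contact_force": force on the tool from outside, world axes, zero at the start; "moment": the same for the moment, N m; "gripper_width": finger opening in m; "finger_force": force on a finger pad.
Only numpy, scipy, OpenCV 4.12 (cv2) and the standard library are available. Lean on these libraries where they do the work, as an engineer would, in place of code of your own. Each camera call takes 0.05 s, during which the arm holds its last target. There are 200 camera calls.

### The job

Press the sprung keeper on the hanging peg down until it snaps open and stays down, then lift the steel drift off the peg. Push the drift's rod down the bore of the vise block until its collar sits on the block and the brass bushing has come out underneath; let go and leave the drift standing there, without disturbing the other things on the bench.

Things in the scene. Friction and masses are not known exactly. Their poses are not given: they have to be found in the camera images.
- stand: fixed stand; origin on the bench exactly below where the drift hangs, z up, y along the peg. Open side x<0 normally faces the robot. Post 18 mm square at x=+31, y=+66 mm; base plate 10 mm thick, x=-43 to +73, y=-60 to +90 mm; a spool shelf above.
- shelf_edge (a point): middle of the lower front (x<0) edge of the stand's wooden spool shelf: stand x=-10, y=23, z=328 mm. The shelf covers x=-10 to +40, y=-35 to +81 mm, so keeper and drift must be reached from the open x<0 side with a tool tilted about 45 degrees from vertical, pointing to +x and down.
- peg (a point): top of the steel peg (8 mm bar) where the drift's ring hangs: stand x=0, y=0, z=229 mm. From this lowest place the bar rises 5 mm to y=-52 mm, runs level (carrying the keeper and its small spring strut) to its free end at y=-72 mm, and rises 5 mm to its elbow at y=+62 mm, where it turns back to the post.
- keeper (a joint): sprung flap, 16 mm wide (along stand x), 3 thick, 36 long, hinged near the free end of the peg (stand y=-52, z=235 mm), rad. 0 = up, leaning 40 degrees from vertical towards the post, stopping the ring; 0.87 = folded down along the peg, upper face at z=237 mm. Below 0.44 the spring returns it, beyond that it snaps down and stays. Open from 0.7.
- keeper_edge (a point): middle of the keeper's free edge: press here, straight down, about 3 N. Keeper up: stand x=0, y=-29, z=263 mm; folded down: y=-16, z=235 mm.
- drift: loose steel drift, 120 g, 150 mm long, hanging upright. Origin: centre of the rod's lower end, z along it to the ring. Rod 9 mm diameter, tapered end, z=0 to 33.5; round collar 26 mm diameter, z=33.5 to 39.5; square shank 16 x 16 mm, z=39.5 to 111, sides along its x and y; ring on top, in its x-z plane (the peg passes through along y).
- drift_grip (a point): place to grip the drift: centre of its square shank at drift z=70 mm; grip across its y faces. With the keeper down, raise the drift about 16 mm (12 to 20) and slide it along the stand's -y past the peg's end (105 mm in all).
- drift_ring (a point): top inside of the drift's ring, drift z=144 mm, where it rests on the peg. Ring of 6 mm bar, inner diameter 30, outer 42, centre at drift z=129 mm.
- drift_collar (a point): centre of the underside of the drift's collar, drift z=33.5 mm.
- block: fixed dark steel vise block 64 x 64 mm, 30 mm thick, on two 18 mm high feet (top 48 mm above the bench). Origin on the bench under the bore; z up.
- bore (a point): centre of the mouth of the block's vertical through bore, on the block's top; bore 14 mm diameter with a 2 mm chamfer, so the 9 mm rod has 2.5 mm all round.
- bushing (a joint): travel of the worn brass bushing (13 mm diameter, 14 mm long, 5.6 mm hole) down the bore, m. 0 = its top 14 mm below the bore's mouth; it has left the bore underneath at 0.016; with the drift's collar on the block it is at about 0.0195 (end of travel 0.0205). It slides stiffly, about 4 N, and stays where it is left.
- spool_a: thread spool with white flanges, 32 mm across, 34 mm tall, standing on the bench near the middle; bystander, leave alone. Origin under its centre.
- spool_b: wooden thread spool, 32 mm across, 34 mm tall; bystander, leave alone. Origin under its centre.
- varnish: small amber varnish bottle, 32 mm across, 62 mm tall; bystander, leave alone. Origin under its centre.
- hookbox: clear closed box, 75 x 50 x 22 mm; bystander, leave alone. Origin under its centre.
- scissors: small steel scissors lying flat, about 125 mm long; bystander, leave alone. Origin under its centre.
- stacker: brass hair stacker, upright tube 30 mm across, 62 mm tall; bystander, leave alone. Origin under its centre.
- bodkin: wooden-handled bodkin lying flat, 130 mm long; bystander, leave alone. Origin under its centre.
Not all that is in view belongs to the job. Of the things that look like the block, take the one that is farthest from the robot's base at the start.

How it is judged:
By the outcome, as a careful person would: the job done as asked, in the order asked, and still so for the second after the job is handed in, with the robot touching nothing.
It also fails if it takes over 64 s, if anything falls off the work surface, if the arm or the gripper's body presses on something with over 40 N, if the wrist force passes 120 N, or if a joint passes its speed limit or range.

## Working session

There is one attempt and no reset: what is moved stays moved. The work goes in short steps, Python scripts to look and compute and a shell command to move; the robot and the scene stay as the last step left them, time stands still between calls to the robot, and variables do not carry over. Pictures are saved under pics/ and viewed, at most 10 in all, crops included, and the job is handed in when it is done.

```bash
ls; mkdir -p pics
python3 - <<'E'
from rig import sensors, eyes, order, arm
import cv2,numpy as np
o=sensors.get_obs(); print({k:np.round(v,4).tolist() for k,v in o.items()}); print(arm.finger_overhang, [a for a in dir(arm) if a[0]!='_'])
for n in ["side","top"]:
    d=eyes.get_image(n); np.savez(f"pics/{n}0.npz",**d); cv2.imwrite(f"pics/{n}0.png",cv2.resize(d["image"][:,:,::-1],(800,600)))
    print(n,d["intrinsics"].round(1).tolist(),np.round(d["D"],3),d["R"].round(3).tolist(),d["t"].round(3), -d["R"].T@d["t"])
E
```

```text
pics
{'time': 0.0, 'qpos': [1.1015, 0.418, -0.0103, 1.6141, 0.0047, 1.1107, -0.053], 'joint_velocities': [0.0001, 0.0027, -0.0014, 0.001, 0.0, -0.0004, -0.0019], 'effort': [-0.0021, -85.1249, 0.6375, -42.5984, -0.0489, 0.0188, 0.0002], 'ee_pos': [0.2591, -0.5684, 0.2238], 'tool_rot': [0.9772, 0.2123, -0.0002, -0.0006], 'contact_force': [0.6346, -0.7828, -0.7144], 'moment': [-0.0305, -0.0285, 0.0013], 'finger_force': 0.0, 'gripper_width': 0.0945}
0.019 ['IKError', 'finger_overhang']
side [[489.9, 0.0, 250.3], [0.0, 489.9, 188.4], [0.0, 0.0, 1.0]] [-0.075  0.     0.     0.     0.   ] [[-0.827, -0.562, 0.002], [-0.312, 0.456, -0.833], [0.468, -0.69, -0.553]] [0.432 0.326 1.351] [-0.17278042  1.02644062  1.01778427]
top [[366.7, 0.0, 260.8], [0.0, 366.7, 189.7], [0.0, 0.0, 1.0]] [-0.058  0.     0.     0.     0.   ] [[-0.005, -1.0, -0.0], [-0.975, 0.005, -0.22], [0.22, -0.001, -0.975]] [-0.013  0.574  1.266] [ 0.28146159 -0.01536021  1.36124409]
```

View pics/side0.png

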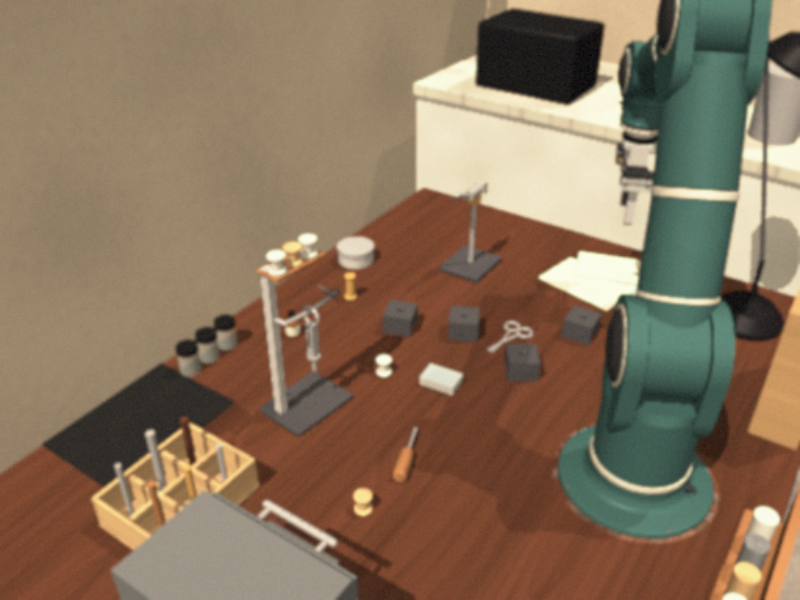

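View pics/top0.png

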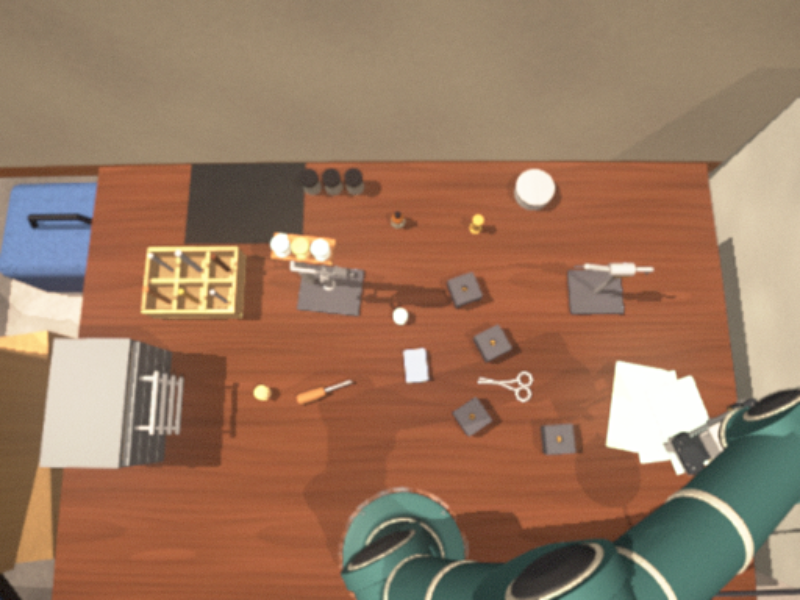

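The side picture shows the stand with the drift hanging at about (313,340), its peg along world y and its open side towards the robot. The top picture shows the stand plate at (330,290) and four blocks at (464,290), (493,343), (473,416) and (560,438). With the robot base at (404,545), the farthest block is the one at (464,290).

```bash
cat > h.py <<'E'
import numpy as np,cv2
def load(n): return dict(np.load(f"pics/{n}.npz"))
def cloud(d):
    "HxWx3 world points from the depth map"
    h,w=d["z_map"].shape; u,v=np.meshgrid(np.arange(w),np.arange(h))
    p=cv2.undistortPoints(np.stack([u,v],-1).reshape(-1,1,2).astype(np.float32),d["intrinsics"],d["D"]).reshape(h,w,2)
    z=d["z_map"].astype(float); c=np.dstack([p[...,0]*z,p[...,1]*z,z])
    return (c-d["t"])@d["R"]
def ray(d,uv,z):
    p=cv2.undistortPoints(np.float32(uv).reshape(-1,1,2),d["intrinsics"],d["D"]).reshape(-1,2)
    r=np.c_[p,np.ones(len(p))]@d["R"]; o=-d["R"].T@d["t"]
    return o+r*((z-o[2])/r[:,2])[:,None]
def proj(d,X): return cv2.projectPoints(np.float64(X).reshape(-1,1,3),cv2.Rodrigues(d["R"])[0],d["t"],d["intrinsics"],d["D"])[0].reshape(-1,2)
E
python3 - <<'E'
from h import *
for n in ["top0","side0"]:
    d=load(n);P=cloud(d);v=d["z_map"]>0
    hsv=cv2.cvtColor(d["image"],cv2.COLOR_RGB2HSV)
    dark=v&(hsv[...,1]<90)&(hsv[...,2]<140)
    print(n)
    for nm,lo,hi in (("plate",.004,.018),("blocktop",.040,.056)):
        m=(dark&(P[...,2]>lo)&(P[...,2]<hi)).astype(np.uint8)
        k,lab,st,ce=cv2.connectedComponentsWithStats(m)
        for i in range(1,k):
            if st[i,4]>60:
                q=P[lab==i]; z=np.median(q[:,2]); 
                c=cv2.findContours((lab==i).astype(np.uint8),0,cv2.CHAIN_APPROX_NONE)[0]; c=max(c,key=len)
                w=ray(d,c.reshape(-1,2),.010 if nm=="plate" else .048)[:,:2]
                r=cv2.minAreaRect((w*1000).astype(np.float32))
                print(nm,st[i].tolist(),z.round(4),np.round(r[0],1),np.round(r[1],1),round(r[2],1))
    m=v&(P[...,2]>.20)&(P[...,2]<.40)&(abs(P[...,0]-.63)<.12)&(abs(P[...,1]-.17)<.12)
    q=P[m]; 
    for a in np.arange(.20,.40,.02):
        s=q[(q[:,2]>a)&(q[:,2]<=a+.02)]
        if len(s): print(a.round(2),len(s),s.min(0).round(3),s.max(0).round(3),np.median(s,0).round(3))
E
```

```text
top0
plate [363, 173, 24, 14, 139] 0.0135 [ 624.3 -452.5] [88.9 51.3] 89.8
plate [212, 174, 20, 11, 110] 0.0098 [623.6 131.6] [39.4 71.3] 10.1
plate [380, 178, 19, 16, 106] 0.0138 [ 600.1 -503.6] [59. 68.] 0.6
plate [364, 180, 35, 21, 96] 0.0129 [ 557.3 -458.1] [147.3  66.6] 60.6
plate [254, 315, 44, 44, 407] 0.0117 [ 71.  -77.8] [205.8  62.5] 37.8
blocktop [290, 254, 25, 25, 256] 0.0475 [ 301.5 -159. ] [63.3 64.9] 32.7
0.2 12 [0.572 0.156 0.201] [0.621 0.224 0.219] [0.604 0.16  0.206]
0.22 128 [0.571 0.089 0.221] [0.611 0.227 0.24 ] [0.591 0.161 0.23 ]
0.24 32 [0.578 0.094 0.24 ] [0.594 0.13  0.258] [0.585 0.119 0.248]
0.26 9 [0.579 0.126 0.26 ] [0.593 0.133 0.266] [0.587 0.13  0.262]
0.32 353 [0.579 0.124 0.327] [0.639 0.239 0.34 ] [0.597 0.173 0.333]
0.34 17 [0.586 0.132 0.34 ] [0.611 0.213 0.359] [0.599 0.172 0.341]
0.36 280 [0.584 0.131 0.36 ] [0.622 0.232 0.37 ] [0.603 0.182 0.364]
side0
plate [282, 158, 38, 22, 471] 0.0121 [ 598.1 -466.2] [112.  140.6] 1.9
plate [470, 211, 29, 7, 77] 0.0133 [ -92.5 -561.7] [109.4  35.4] 34.0
plate [166, 238, 59, 41, 1105] 0.0082 [603.8 179.8] 
[... 578 characters left out ...]
.4 72.8] 34.1
blocktop [378, 292, 61, 28, 175] 0.0455 [-13.4  59.5] [160.6  63.1] 10.7
0.2 68 [0.57  0.159 0.2  ] [0.64  0.238 0.22 ] [0.621 0.226 0.211]
0.22 205 [0.571 0.091 0.22 ] [0.639 0.237 0.239] [0.593 0.181 0.23 ]
0.24 68 [0.577 0.117 0.24 ] [0.638 0.237 0.26 ] [0.621 0.229 0.251]
0.26 56 [0.578 0.131 0.26 ] [0.64  0.236 0.279] [0.623 0.231 0.27 ]
0.28 50 [0.617 0.217 0.28 ] [0.639 0.237 0.3  ] [0.623 0.231 0.289]
0.3 49 [0.619 0.218 0.3  ] [0.639 0.236 0.32 ] [0.624 0.232 0.307]
0.32 335 [0.577 0.126 0.322] [0.643 0.245 0.34 ] [0.595 0.198 0.333]
0.34 132 [0.586 0.141 0.34 ] [0.618 0.232 0.36 ] [0.598 0.192 0.348]
0.36 212 [0.582 0.131 0.36 ] [0.623 0.239 0.368] [0.603 0.187 0.365]
```

Run:
```python
from h import *
a=load("side0")["image"][150:280,150:250];b=load("top0")["image"][140:215,160:310]
a=cv2.resize(a,None,fx=4.6,fy=4.6,interpolation=2);b=cv2.resize(b,None,fx=3,fy=3,interpolation=2)
o=np.zeros((600,800,3),np.uint8);a=cv2.resize(a,(346,450));o[:450,:346]=a;o[:225,348:798]=b
cv2.imwrite("pics/c1.png",o[:,:,::-1])
```

```text
(no output)
```

View pics/c1.png

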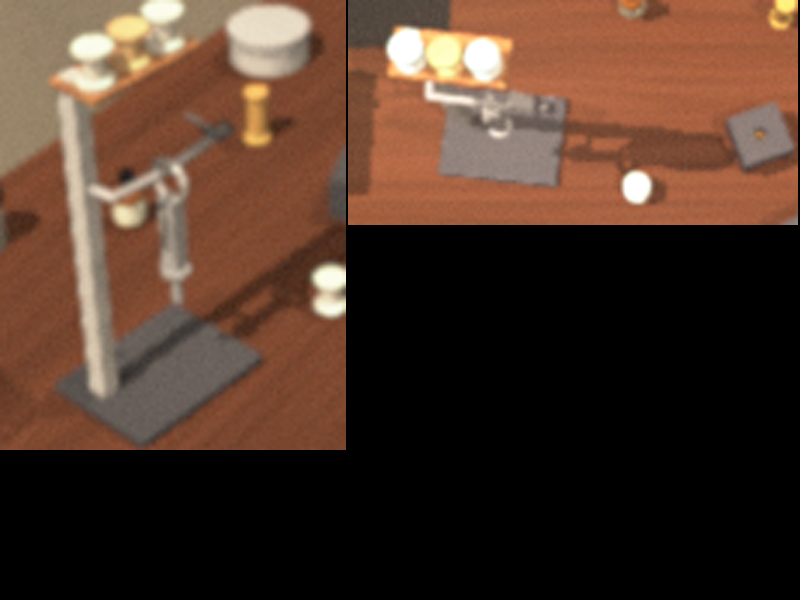

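The crops confirm it: post and elbow are on the left, the keeper stands near the free end of the peg (on the right), and the drift's ring hangs mid-peg. The block's bore is at (760,134) in the crop. Before moving I'll refine the poses and check the pendant's usage text, because the tilt needs more than a roll.

```bash
python3 -m pendant '{"xyz":[[0,0,0]],"roll":[0],"gripper":[1],"note":[0]}'; python3 -m pendant '{"xyz":[[0,0,0]]}'
```

```text
invalid input at $: expected keys xyz, roll, gripper
invalid input at $: expected keys xyz, roll, gripper
```

```bash
cat > st.py <<'E'
from rig import sensors
import numpy as np
from scipy.spatial.transform import Rotation as Rn
o=sensors.get_obs();R=Rn.from_quat(o["tool_rot"]).as_matrix()
print("t",round(o["time"],2),"p",np.round(o["ee_pos"],4),"q",np.round(o["qpos"],3),"F",np.round(o["contact_force"],1),"w",round(float(o["gripper_width"]),4))
print("toolx",R[:,0].round(3),"y",R[:,1].round(3),"z",R[:,2].round(3),"tilt",np.degrees(np.arccos(-R[2,2])).round(1),"az",np.degrees(np.arctan2(R[1,2],R[0,2])).round(1))
E
python3 -m pendant '{"xyz":[[3.2,-1.94,-1.4],[3.2,-1.94,-1.4],[3.2,-1.94,-1.4],[3.2,-1.94,-1.4],[3.2,-1.94,-1.4],[3.2,-1.94,-1.4],[3.2,-1.94,-1.4],[3.2,-1.94,-1.4],[3.2,-1.94,-1.4],[3.2,-1.94,-1.4],[3.2,-1.94,-1.4],[3.2,-1.94,-1.4]],"roll":[0,0,0,0,0,0,0,0,0,0,0,0],"gripper":[0,0,0,0,0,0,0,0,0,0,0,0]}'
python3 -m pendant '{"xyz":[[3.2,-1.94,-1.4],[3.2,-1.94,-1.4],[3.2,-1.94,-1.4],[0,0,0],[0,0,0],[0,0,0],[0,0,0],[0,0,0],[0,0,0]],"roll":[0,0,0,6.2,6.2,6.2,6.2,6.2,0],"gripper":[0,0,0,0,0,0,0,0,0]}'; python3 st.py
```

```text
time: 1.1
ee_pos: [0.5126, -0.1958, 0.3931]
tool_rot: [0.977, 0.212, -0.0, -0.0]
contact_force: [-0.1, 0.2, -0.6]
gripper_width: 0.047
finger_force: 0.0
time: 1.85
ee_pos: [0.5752, -0.1047, 0.4341]
tool_rot: [0.998, -0.059, -0.0, -0.0]
contact_force: [-0.3, 0.1, -0.2]
gripper_width: 0.0472
finger_force: 0.0
t 1.85 p [ 0.5752 -0.1047  0.4341] q [ 0.344  0.243 -0.276  1.392  0.066  1.516 -1.617] F [-0.3  0.1 -0.2] w 0.0472
toolx [ 0.993 -0.119 -0.001] y [-0.119 -0.993 -0.   ] z [-0.001  0.    -1.   ] tilt 0.0 az 172.7
```

```bash
python3 -m pendant '{"xyz":[[1,0,-3.5],[1,0,-3.5],[1,0,-3.5],[1,0,-3.5],[1,0,-3.5],[1,0,-3.5],[1,0,-3.5],[1,0,-3.5],[1,0,-3.5],[1,0,-3.5]],"roll":[0,0,0,0,0,0,0,0,0,0],"gripper":[0,0,0,0,0,0,0,0,0,0]}'; python3 st.py
```

```text
time: 2.68
ee_pos: [0.6301, -0.1132, 0.6616]
tool_rot: [0.998, -0.058, 0.037, 0.001]
contact_force: [-0.0, -0.1, -0.1]
gripper_width: 0.0468
finger_force: 0.0
t 2.68 p [ 0.6301 -0.1132  0.6616] q [ 0.041  0.425  0.197  0.645 -0.099  2.003 -1.514] F [-0.  -0.1 -0.1] w 0.0468
toolx [ 0.99  -0.116  0.074] y [-0.116 -0.993 -0.001] z [ 0.074 -0.007 -0.997] tilt 4.2 az -5.5
```

```bash
python3 -m pendant '{"xyz":[[0,0,-3],[0,0,-3],[0,0,-3],[0,0,-3],[0,0,-3],[0,0,-3],[0,0,-3],[0,0,-3]],"roll":[0,0,0,0,0,0,0,0],"gripper":[0,0,0,0,0,0,0,0]}'; python3 st.py
```

```text
time: 3.35
ee_pos: [0.5504, -0.1003, 0.7669]
tool_rot: [0.991, -0.06, 0.122, 0.01]
contact_force: [-0.2, 0.1, 1.0]
gripper_width: 0.0469
finger_force: 0.0
t 3.35 p [ 0.5504 -0.1003  0.7669] q [-0.048  0.237  0.286  0.665 -0.093  2.003 -1.519] F [-0.2  0.1  1. ] w 0.0469
toolx [ 0.963 -0.116  0.242] y [-0.121 -0.993  0.006] z [ 0.24  -0.035 -0.97 ] tilt 14.0 az -8.4
```

```bash
python3 -m pendant '{"xyz":[[2,0,-3],[2,0,-3],[2,0,-3],[2,0,-3],[2,0,-3],[2,0,-3],[2,0,-3],[2,0,-3],[2,0,-3],[2,0,-3]],"roll":[0,0,0,0,0,0,0,0,0,0],"gripper":[0,0,0,0,0,0,0,0,0,0]}'; python3 st.py
```

```text
time: 4.18
ee_pos: [0.563, -0.0934, 0.8813]
tool_rot: [0.965, -0.059, 0.256, 0.025]
contact_force: [-0.2, -0.3, -0.4]
gripper_width: 0.0474
finger_force: 0.0
t 4.18 p [ 0.563  -0.0934  0.8813] q [-0.034  0.291  0.347  0.336 -0.171  2.003 -1.532] F [-0.2 -0.3 -0.4] w 0.0474
toolx [ 0.862 -0.1    0.497] y [-0.126 -0.992  0.018] z [ 0.491 -0.078 -0.868] tilt 29.8 az -9.0
```

```bash
python3 -m pendant '{"xyz":[[1.7,0,-3],[1.7,0,-3],[1.7,0,-3],[1.7,0,-3],[1.7,0,-3],[1.7,0,-3],[1.7,0,-3],[1.7,0,-3],[1.7,0,-3],[1.7,0,-3]],"roll":[0,0,0,0,0,0,0,0,0,0],"gripper":[0,0,0,0,0,0,0,0,0,0]}'; python3 st.py
```

```text
time: 5.02
ee_pos: [0.4717, -0.073, 0.9923]
tool_rot: [0.927, -0.056, 0.369, 0.036]
contact_force: [0.2, 0.9, 0.1]
gripper_width: 0.0469
finger_force: 0.0
t 5.02 p [ 0.4717 -0.073   0.9923] q [-0.162  0.181  0.547  0.213 -0.242  2.003 -1.542] F [0.2 0.9 0.1] w 0.0469
toolx [ 0.722 -0.078  0.688] y [-0.131 -0.991  0.025] z [ 0.68  -0.108 -0.725] tilt 43.5 az -9.0
```

```bash
python3 -m pendant '{"xyz":[[-2.56,-1.41,2.55],[-2.56,-1.41,2.55],[-2.56,-1.41,2.55],[-2.56,-1.41,2.55],[-2.56,-1.41,2.55],[-2.56,-1.41,2.55],[-2.56,-1.41,2.55],[-2.56,-1.41,2.55],[-2.56,-1.41,2.55]],"roll":[0,0,0,0,0,0,0,0,0],"gripper":[0,0,0,0,0,0,0,0,0]}'; python3 st.py
```

```text
time: 5.77
ee_pos: [0.4704, 0.0077, 0.8043]
tool_rot: [0.927, -0.078, 0.366, 0.02]
contact_force: [2.5, 0.9, 1.5]
gripper_width: 0.0468
finger_force: 0.0
t 5.77 p [0.4704 0.0077 0.8043] q [-0.709 -0.298  0.247  1.255  0.46   1.51  -2.055] F [2.5 0.9 1.5] w 0.0468
toolx [ 0.72  -0.13   0.682] y [-0.16  -0.987 -0.02 ] z [ 0.676 -0.095 -0.731] tilt 43.0 az -8.0
```

```bash
cat >> st.py <<'E'
import sys
if len(sys.argv)>3:
    d=R.T@(np.array(sys.argv[1:4],float)-o["ee_pos"]); print("shift cm",(d*100).round(2),"norm",(np.linalg.norm(d)*100).round(2))
E
python3 st.py .484 .152 .372
```

```text
t 5.77 p [0.4704 0.0077 0.8043] q [-0.709 -0.298  0.247  1.255  0.46   1.51  -2.055] F [2.5 0.9 1.5] w 0.0468
toolx [ 0.72  -0.13   0.682] y [-0.16  -0.987 -0.02 ] z [ 0.676 -0.095 -0.731] tilt 43.0 az -8.0
shift cm [-30.39 -13.6   31.15] norm 45.6
```

```bash
python3 -m pendant '{"xyz":[[-2.5,-1.1,2.6],[-2.5,-1.1,2.6],[-2.5,-1.1,2.6],[-2.5,-1.1,2.6],[-2.5,-1.1,2.6],[-2.5,-1.1,2.6],[-2.5,-1.1,2.6],[-2.5,-1.1,2.6],[-2.5,-1.1,2.6],[-2.5,-1.1,2.6],[-2.5,-1.1,2.6],[0,0,0]],"roll":[0,0,0,0,0,0,0,0,0,0,0,0],"gripper":[-1,-1,-1,-1,-1,-1,-1,-1,-1,-1,-1,-1]}'; python3 st.py .484 .152 .372
python3 - <<'E'
from rig import sensors,eyes
import numpy as np,cv2
o=sensors.get_obs();d=eyes.get_image("wrist");np.savez("pics/w1.npz",p=o["ee_pos"],q=o["tool_rot"],**d)
cv2.imwrite("pics/w1.png",d["image"][:,:,::-1]);print(d["mount"].round(3).tolist(),d["intrinsics"].round(1).tolist())
E
```

```text
time: 6.77
ee_pos: [0.484, 0.135, 0.4048]
tool_rot: [0.928, -0.078, 0.362, 0.023]
contact_force: [-0.8, -0.3, -0.7]
gripper_width: 0.0004
finger_force: 0.0
t 6.77 p [0.484  0.135  0.4048] q [-0.569 -0.262 -0.059  2.13   0.681  0.82  -2.727] F [-0.8 -0.3 -0.7] w 0.0004
toolx [ 0.725 -0.127  0.677] y [-0.16  -0.987 -0.014] z [ 0.67  -0.098 -0.736] tilt 42.6 az -8.4
shift cm [-2.43 -1.63  2.25] norm 3.69
[[-0.001, -0.973, -0.229, 0.065], [1.0, -0.001, -0.0, -0.001], [0.0, -0.229, 0.973, -0.161], [0.0, 0.0, 0.0, 1.0]] [[280.3, 0.0, 258.2], [0.0, 280.3, 197.1], [0.0, 0.0, 1.0]]
```

View pics/w1.png

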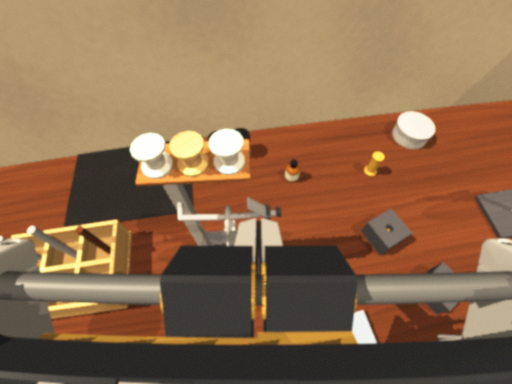

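The wrist view shows the shelf front edge from about (138,182) to (250,176), the peg along row 215 with the keeper flap at (258,208), and the target block's bore at (389,229). I'll measure these from this view.

```bash
cat >> h.py <<'E'
from scipy.spatial.transform import Rotation as Rn
def wrist(d):
    "add R,t from tool pose"
    T=np.eye(4);T[:3,:3]=Rn.from_quat(d["q"]).as_matrix();T[:3,3]=d["p"]
    C=np.linalg.inv(T@d["mount"]);d["R"]=C[:3,:3];d["t"]=C[:3,3];return d
E
python3 - <<'E'
from h import *
d=wrist(load("w1"));P=cloud(d);g=cv2.cvtColor(d["image"],cv2.COLOR_RGB2GRAY)
v=d["z_map"]>0
m=(v&(P[...,2]>.042)&(P[...,2]<.054)&(abs(P[...,0]-.6)<.07)&(abs(P[...,1]+.15)<.07)).astype(np.uint8)
m=cv2.morphologyEx(m,cv2.MORPH_CLOSE,np.ones((5,5)));c=max(cv2.findContours(m,0,1)[0],key=len).reshape(-1,2)
print("block",cv2.minAreaRect((ray(d,c,.048)[:,:2]*1000).astype(np.float32)))
s=g[220:238,380:400];y,x=np.unravel_index(cv2.GaussianBlur(s,(3,3),0).argmin(),s.shape);print("bore px",x+380,y+220,ray(d,[x+380,y+220],.046))
for nm,lo,hi,ya,yb in(("shelf",.326,.345,.1,.27),("plate",.003,.016,.08,.27),("peg",.222,.245,.08,.23),("keep",.246,.275,.08,.16)):
    m=v&(P[...,2]>lo)&(P[...,2]<hi)&(P[...,1]>ya)&(P[...,1]<yb)&(P[...,0]>.5)&(P[...,0]<.68)
    vv,uu=np.nonzero(m); m&= ~((np.indices(m.shape)[0]>245))
    if nm=="plate": m&=(g<110)&(cv2.cvtColor(d["image"],cv2.COLOR_RGB2HSV)[...,1]<90)
    q=P[m]; print(nm,len(q))
    if len(q)>5: print(cv2.minAreaRect((q[:,:2]*1000).astype(np.float32)),q.min(0).round(4),q.max(0).round(4),np.median(q,0).round(4))
i=cv2.resize(d["image"][140:250,120:300],(800,489),interpolation=2);cv2.imwrite("pics/w1c.png",i[:,:,::-1])
# predicted stand points in this image
c,sn=np.cos(np.radians(-6.5)),np.sin(np.radians(-6.5));W=lambda x,y,z:[.5895+c*x/1e3-sn*y/1e3,.1645+sn*x/1e3+c*y/1e3,z/1e3]
L=[(0,-72,236),(0,-29,263),(0,-52,235),(0,62,234),(-10,-35,328),(-10,81,328),(0,0,229)]
print(np.c_[L,proj(d,[W(*l) for l in L]).round(1),(proj(d,[W(*l) for l in L])-[120,140])*[800/180,489/110]].round(0).tolist())
E
```

```text
block ((598.8228759765625, -144.47555541992188), (65.87454986572266, 67.94110107421875), 19.20780372619629)
bore px 388 226 [[ 0.60300565 -0.14476073  0.046     ]]
shelf 2916
((608.220947265625, 184.8869171142578), (116.95452117919922, 50.89023971557617), 83.76620483398438) [0.5772 0.1245 0.3273] [0.6363 0.2455 0.345 ] [0.5934 0.1802 0.3338]
plate 155
((651.5623168945312, 206.13519287109375), (41.764610290527344, 28.637752532958984), 81.84943389892578) [0.6347 0.1859 0.0072] [0.668  0.2249 0.0123] [0.654  0.2059 0.0099]
peg 951
((593.1232299804688, 163.1181640625), (143.713623046875, 40.44193649291992), 69.65116119384766) [0.5724 0.0917 0.2221] [0.6343 0.2299 0.245 ] [0.5905 0.1648 0.2312]
keep 154
((586.678955078125, 127.13157653808594), (15.956048965454102, 16.28458023071289), 81.64061737060547) [0.5777 0.1194 0.2462] [0.5949 0.136  0.264 ] [0.5858 0.128  0.2561]
[[0.0, -72.0, 236.0, 280.0, 212.0, 712.0, 318.0], [0.0, -29.0, 263.0, 247.0, 204.0, 563.0, 283.0], [0.0, -52.0, 235.0, 265.0, 213.0, 645.0, 323.0], [0.0, 62.0, 234.0, 179.0, 217.0, 262.0, 344.0], [-10.0, -35.0, 328.0, 250.0, 182.0, 576.0, 186.0], [-10.0, 81.0, 328.0, 136.0, 188.0, 69.0, 211.0], [0.0, 0.0, 229.0, 226.0, 217.0, 472.0, 341.0]]
```

View pics/w1c.png

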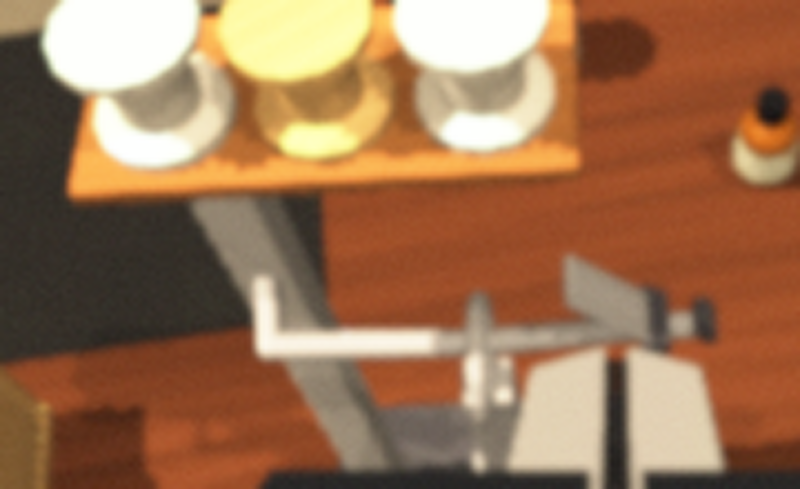

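The predicted stand points land on the image: elbow (262,344), keeper edge (563,283), free end (712,318). So the stand pose is origin (0.5895, 0.1645), yaw -6.5°. q7 is close to its limit, so I'll turn the gripper half a turn.

```bash
python3 -m pendant '{"xyz":[[0,0,0],[0,0,0],[0,0,0]],"roll":[-7,-7,-7],"gripper":[-1,-1,-1]}'; python3 st.py
```

```text
time: 7.07
ee_pos: [0.4863, 0.1341, 0.4139]
tool_rot: [0.926, 0.093, 0.356, 0.088]
contact_force: [0.0, 0.0, 0.4]
gripper_width: 0.0005
finger_force: 0.0
t 7.07 p [0.4863 0.1341 0.4139] q [-0.625 -0.27  -0.01   2.119  0.696  0.837 -2.362] F [0.  0.  0.4] w 0.0005
toolx [0.729 0.236 0.643] y [ 0.11  -0.967  0.229] z [ 0.676 -0.096 -0.731] tilt 43.0 az -8.1
```

```bash
python3 -m pendant '{"xyz":[[0,0,0],[0,0,0],[0,0,0],[0,0,0],[0,0,0],[0,0,0],[0,0,0],[0,0,0],[0,0,0],[0,0,0],[0,0,0],[0,0,0]],"roll":[-6.9,-6.9,-6.9,-6.9,-6.9,-6.9,-6.9,-6.9,-6.9,-6.9,-6.9,-6.9],"gripper":[-1,-1,-1,-1,-1,-1,-1,-1,-1,-1,-1,-1]}' >/dev/null;  python3 -m pendant '{"xyz":[[0,0,0],[0,0,0],[0,0,0],[0,0,0],[0,0,0],[0,0,0],[0,0,0],[0,0,0],[0,0,0],[0,0,0],[0,0,0],[0,0,0]],"roll":[-6.9,-6.9,-6.9,-6.9,-6.9,-6.9,-6.9,-6.9,-6.9,-6.9,-6.9,0],"gripper":[-1,-1,-1,-1,-1,-1,-1,-1,-1,-1,-1,-1]}'; python3 st.py .554 .1365 .310
```

```text
time: 9.07
ee_pos: [0.4862, 0.1341, 0.4134]
tool_rot: [0.079, 0.927, -0.02, 0.366]
contact_force: [0.4, 0.5, -0.2]
gripper_width: 0.0003
finger_force: 0.0
t 9.07 p [0.4862 0.1341 0.4134] q [-1.023 -0.305  0.301  2.128  0.823  0.926  0.303] F [ 0.4  0.5 -0.2] w 0.0003
toolx [-0.72   0.132 -0.681] y [0.161 0.987 0.02 ] z [ 0.675 -0.095 -0.732] tilt 43.0 az -8.0
shift cm [ 2.2   1.12 12.11] norm 12.36
```

```bash
python3 st.py .578 .1365 .290|tail -1;  python3 -m pendant '{"xyz":[[0.35,0.15,2.5],[0.35,0.15,2.5],[0.35,0.15,2.5],[0.35,0.15,2.5],[0.35,0.15,2.0],[0.3,0.1,1],[0,0,0]],"roll":[0,0,0,0,0,0,0],"gripper":[-1,-1,-1,-1,-1,-1,-1]}'; python3 st.py .578 .1365 .290
```

```text
shift cm [ 1.83  1.47 15.2 ] norm 15.38
time: 9.65
ee_pos: [0.5609, 0.1323, 0.3017]
tool_rot: [0.084, 0.927, -0.02, 0.365]
contact_force: [-0.3, -0.7, -0.6]
gripper_width: 0.0005
finger_force: 0.0
t 9.65 p [0.5609 0.1323 0.3017] q [-0.954 -0.032  0.431  2.183  0.944  0.562  0.158] F [-0.3 -0.7 -0.6] w 0.0005
toolx [-0.719  0.14  -0.68 ] y [0.17  0.985 0.023] z [ 0.674 -0.099 -0.732] tilt 42.9 az -8.4
shift cm [-0.38  0.67  1.97] norm 2.11
```

```bash
python3 -m pendant '{"xyz":[[-0.2,0.35,1.0],[-0.2,0.35,1.0],[0,0,0]],"roll":[0,0,0],"gripper":[-1,-1,-1]}'>/dev/null; python3 st.py .578 .1365 .290; python3 -m pendant '{"xyz":[[0.35,0,0.37],[0.35,0,0.37],[0.27,0,0.3],[0.27,0,0.3],[0.27,0,0.3],[0.2,0,0.22],[0.2,0,0.22],[0,0,0]],"roll":[0,0,0,0,0,0,0,0],"gripper":[-1,-1,-1,-1,-1,-1,-1,-1]}'; python3 st.py .578 .1365 .257
```

```text
t 9.9 p [0.5786 0.1378 0.2915] q [-0.943  0.024  0.446  2.16   0.946  0.516  0.152] F [-0.8  0.1  0.2] w 0.0009
toolx [-0.718  0.139 -0.682] y [0.168 0.986 0.024] z [ 0.675 -0.097 -0.731] tilt 43.0 az -8.2
shift cm [ 0.13 -0.14  0.08] norm 0.21
time: 10.57
ee_pos: [0.5783, 0.1433, 0.2638]
tool_rot: [0.079, 0.927, -0.016, 0.367]
contact_force: [3.9, 18.5, 6.2]
gripper_width: 0.0007
finger_force: 13.4
t 10.57 p [0.5783 0.1433 0.2638] q [-0.944  0.07   0.45   2.192  1.033  0.453  0.042] F [ 3.9 18.5  6.2] w 0.0007
toolx [-0.718  0.134 -0.683] y [0.158 0.987 0.028] z [ 0.678 -0.087 -0.73 ] tilt 43.1 az -7.4
shift cm [ 0.4  -0.69  0.54] norm 0.96
```

Run:
```python
from rig import sensors,eyes
from h import *
o=sensors.get_obs();d=eyes.get_image("wrist");np.savez("pics/w2.npz",p=o["ee_pos"],q=o["tool_rot"],**d)
s=eyes.get_image("side")
a=cv2.resize(d["image"][::-1,::-1],(480,360));b=cv2.resize(s["image"][150:240,160:240],(320,360),interpolation=2)
cv2.imwrite("pics/c2.png",np.hstack([a,b])[:,:,::-1])
```

```text
(no output)
```

View pics/c2.png

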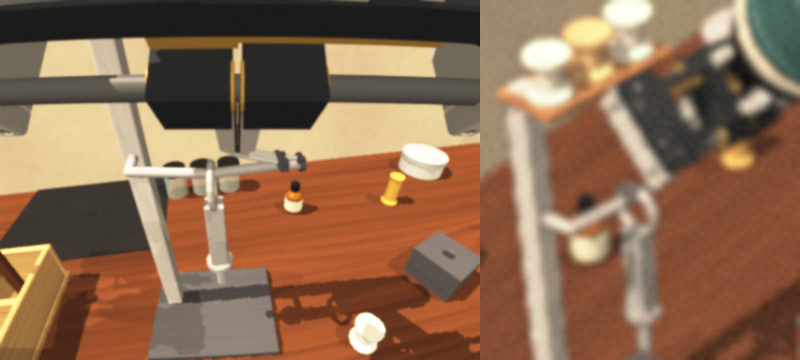

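The wrist view (rotated) shows the flap near (262,157), almost folded, with the fingertip at (237,150) just past its free edge. The tip has slipped to the ring side and is jamming the edge. I'll lift, shift 12 mm along -y and press again.

```bash
python3 -m pendant '{"xyz":[[-0.3,0,-0.35],[-0.6,0,-0.7],[-0.6,0,-0.7],[0,0,0]],"roll":[0,0,0,0],"gripper":[-1,-1,-1,-1]}'>/dev/null; python3 st.py .578 .1275 .287
python3 - <<'E'
from rig import sensors,eyes
from h import *
o=sensors.get_obs();d=wrist(dict(p=o["ee_pos"],q=o["tool_rot"],**eyes.get_image("wrist")));np.savez("pics/w3.npz",**d)
P=cloud(d);v=d["z_map"]>0
c,s=np.cos(np.radians(-6.5)),np.sin(np.radians(-6.5));Q=(P-[.5895,.1645,0])@np.array([[c,-s,0],[s,c,0],[0,0,1]])*1e3
m=v&(abs(Q[...,0])<12)&(Q[...,1]>-60)&(Q[...,1]<-8)&(Q[...,2]>225)&(Q[...,2]<275)
for y in range(-60,-8,4):
    z=Q[m&(Q[...,1]>=y)&(Q[...,1]<y+4)]
    if len(z): print(y,len(z),z.min(0).round(0),z.max(0).round(0))
E
```

```text
t 11.0 p [0.5768 0.1381 0.2869] q [-0.943  0.028  0.444  2.169  0.961  0.507  0.133] F [-0.1  0.2  0.2] w 0.0002
toolx [-0.719  0.137 -0.682] y [0.166 0.986 0.024] z [ 0.675 -0.096 -0.731] tilt 43.0 az -8.0
shift cm [-0.24 -1.02  0.17] norm 1.07
-60 80 [ -8. -60. 229.] [ 11. -56. 237.]
-56 116 [ -9. -56. 229.] [ 12. -52. 239.]
-52 116 [ -9. -52. 227.] [ 12. -48. 243.]
-48 125 [ -6. -48. 227.] [  8. -44. 248.]
-44 124 [ -7. -44. 226.] [  8. -40. 252.]
-40 140 [-11. -40. 226.] [  9. -36. 273.]
-36 150 [-12. -36. 225.] [  8. -32. 273.]
-32 131 [-12. -32. 225.] [  6. -28. 274.]
-28 85 [-11. -28. 225.] [  4. -24. 274.]
-24 87 [-12. -24. 225.] [  3. -20. 275.]
-20 65 [-12. -20. 225.] [  4. -16. 275.]
-16 52 [-12. -16. 225.] [  4. -12. 275.]
-12 52 [ -3. -12. 225.] [  5.  -8. 230.]
```

```bash
python3 -m pendant '{"xyz":[[-0.1,-0.5,0.1],[0,0,0]],"roll":[0,0],"gripper":[-1,-1]}'>/dev/null; python3 st.py .5777 .1325 .287; python3 -m pendant '{"xyz":[[0.27,0,0.3],[0.27,0,0.3],[0.27,0,0.3],[0.27,0,0.3],[0.27,0,0.3],[0.2,0,0.22],[0,0,0]],"roll":[0,0,0,0,0,0,0],"gripper":[-1,-1,-1,-1,-1,-1,-1]}'; python3 st.py .578 .1325 .257
```

```text
t 11.22 p [0.577  0.1316 0.2843] q [-0.936  0.027  0.451  2.175  0.963  0.497  0.141] F [-1.1  0.8 -0.3] w 0.0004
toolx [-0.72   0.136 -0.68 ] y [0.166 0.986 0.021] z [ 0.674 -0.098 -0.733] tilt 42.9 az -8.2
shift cm [-0.22  0.1  -0.16] norm 0.29
time: 11.8
ee_pos: [0.5774, 0.133, 0.2608]
tool_rot: [0.081, 0.927, -0.021, 0.365]
contact_force: [0.7, 0.3, 0.2]
gripper_width: 0.0001
finger_force: 0.0
t 11.8 p [0.5774 0.133  0.2608] q [-0.935  0.069  0.458  2.199  1.035  0.45   0.049] F [0.7 0.3 0.2] w 0.0001
toolx [-0.721  0.135 -0.68 ] y [0.165 0.986 0.021] z [ 0.673 -0.097 -0.733] tilt 42.9 az -8.2
shift cm [ 0.21 -0.05  0.32] norm 0.39
```

No residual force with the tip at keeper-down height, so it should have snapped. I'll retreat and check the flap's height.

```bash
python3 -m pendant '{"xyz":[[-0.7,0,-0.75],[-0.7,0,-0.75],[0,0,-3],[0,0,-3],[0,0,-3],[0,0,0]],"roll":[0,0,0,0,0,0],"gripper":[-0.3,-0.3,-0.3,-0.3,-0.3,-0.3]}'>/dev/null; python3 st.py .5155 .1752 .235
cat > k.py <<'E'
from rig import sensors,eyes
from h import *
o=sensors.get_obs();d=wrist(dict(p=o["ee_pos"],q=o["tool_rot"],**eyes.get_image("wrist")));np.savez("pics/wk.npz",**d)
P=cloud(d);v=d["z_map"]>0
c,s=np.cos(np.radians(-6.5)),np.sin(np.radians(-6.5));Q=(P-[.5895,.1645,0])@np.array([[c,-s,0],[s,c,0],[0,0,1]])*1e3
m=v&(abs(Q[...,0])<12)&(Q[...,1]>-60)&(Q[...,1]<-8)&(Q[...,2]>225)&(Q[...,2]<275)
for y in range(-60,-8,6):
    z=Q[m&(Q[...,1]>=y)&(Q[...,1]<y+6)]
    if len(z): print(y,len(z),z.min(0).round(0),z.max(0).round(0))
# drift shank: by height, bounds in stand frame
for a in (90,102,113,121,130,150,170,190,205):
    q=Q[v&(abs(Q[...,0])<30)&(abs(Q[...,1])<30)&(abs(Q[...,2]-a)<4)]
    if len(q): print(a,len(q),np.percentile(q,3,0).round(1),np.percentile(q,97,0).round(1))
E
python3 k.py
```

```text
t 12.3 p [0.5156 0.1428 0.352 ] q [-1.008 -0.182  0.358  2.182  0.894  0.75   0.198] F [0.4 0.8 1.4] w 0.0329
toolx [-0.718  0.137 -0.682] y [0.163 0.986 0.026] z [ 0.677 -0.093 -0.73 ] tilt 43.1 az -7.8
shift cm [8.44 2.89 8.24] norm 12.14
-60 84 [ -8. -60. 228.] [ 11. -54. 240.]
-54 91 [ -9. -54. 227.] [ 11. -48. 239.]
-48 77 [ -6. -48. 226.] [ 10. -42. 237.]
-42 79 [ -6. -42. 226.] [ 10. -36. 237.]
-36 78 [ -7. -36. 226.] [ 11. -30. 237.]
-30 79 [ -7. -30. 225.] [  9. -24. 237.]
-24 84 [ -6. -24. 225.] [ 10. -18. 237.]
-18 47 [ -6. -18. 225.] [ 10. -12. 237.]
-12 27 [ -2. -12. 225.] [  4.  -8. 230.]
90 17 [-2.4 -4.5 87.8] [ 2.2  2.4 93.6]
102 17 [-2.1 -3.9 98.7] [  1.5   2.9 104.5]
113 2 [ -9.6  -3.2 116.8] [ -7.5   6.4 116.9]
121 139 [-10.8 -12.5 118.7] [  5.9  10.1 124.8]
130 53 [ -6.8  -8.2 126.4] [  3.5   5.8 133.8]
150 61 [ -6.7  -8.2 146.4] [  5.8   5.6 153.3]
170 72 [ -6.9  -8.3 166.2] [  4.5   7.  173.9]
190 78 [ -6.7  -8.3 186.4] [  5.2   7.2 193.4]
205 31 [-17.8  -3.2 201.3] [ 17.    1.9 208.3]
```

Keeper is flat at 237 mm, so it's open. Now for the drift.

```bash
python3 -m pendant '{"xyz":[[2.1,0.7,2],[2.1,0.7,2],[2.1,0.7,2],[2.1,0.7,2],[0,0,0],[0,0,0]],"roll":[0,0,0,0,0,0],"gripper":[0,0,0,0,0,0]}'; python3 st.py .5905 .1635 .155
```

```text
time: 12.85
ee_pos: [0.515, 0.1719, 0.2319]
tool_rot: [0.08, 0.928, -0.022, 0.364]
contact_force: [-0.1, 0.9, 1.9]
gripper_width: 0.0469
finger_force: 0.0
t 12.85 p [0.515  0.1719 0.2319] q [-0.998  0.049  0.335  2.298  1.171  0.55  -0.233] F [-0.1  0.9  1.9] w 0.0469
toolx [-0.722  0.133 -0.679] y [0.165 0.986 0.018] z [ 0.672 -0.1   -0.734] tilt 42.8 az -8.4
shift cm [-0.34  0.29 10.8 ] norm 10.81
```

```bash
python3 -m pendant '{"xyz":[[-0.1,0.1,2.4],[-0.1,0.1,2.4],[-0.1,0.1,2.4],[0,0,1.8],[0,0,1],[0,0,0]],"roll":[0,0,0,0,0,0],"gripper":[0,0,0,0,0,0]}'; python3 st.py .5905 .1635 .155
```

```text
time: 13.35
ee_pos: [0.5869, 0.1644, 0.1627]
tool_rot: [0.082, 0.927, -0.021, 0.366]
contact_force: [0.1, 0.6, 0.2]
gripper_width: 0.0468
finger_force: 0.0
t 13.35 p [0.5869 0.1644 0.1627] q [-0.924  0.307  0.421  2.23   1.499  0.335 -0.552] F [0.1 0.6 0.2] w 0.0468
toolx [-0.719  0.136 -0.682] y [0.167 0.986 0.021] z [ 0.675 -0.099 -0.731] tilt 43.0 az -8.3
shift cm [ 0.25 -0.05  0.81] norm 0.85
```

```bash
python3 -m pendant '{"xyz":[[0.1,0,0.5],[0.1,0,0.1],[0,0,0],[0,0,0],[0,0,0],[0,0,0],[0,0,0]],"roll":[0,0,0,0,0,0,0],"gripper":[0,0,-1,-1,-1,-1,-1]}' 30; python3 st.py .5905 .1635 .155
```

```text
time: 13.93
ee_pos: [0.5878, 0.1653, 0.1565]
tool_rot: [0.081, 0.927, -0.02, 0.365]
contact_force: [0.0, -0.1, -0.0]
gripper_width: 0.0169
finger_force: 0.0
t 13.93 p [0.5878 0.1653 0.1565] q [-0.922  0.322  0.421  2.231  1.536  0.326 -0.595] F [ 0.  -0.1 -0. ] w 0.0169
toolx [-0.72   0.136 -0.681] y [0.165 0.986 0.022] z [ 0.674 -0.097 -0.732] tilt 42.9 az -8.1
shift cm [-0.12 -0.14  0.31] norm 0.36
```

```bash
python3 -m pendant '{"xyz":[[0,0,0],[0,0,0],[0,0,0]],"roll":[0,0,0],"gripper":[-1,-1,-1]}' 30;  python3 -m pendant '{"xyz":[[-0.27,0,-0.29],[-0.27,0,-0.29],[-0.27,0,-0.29],[-0.27,0,-0.29],[0,0,0]],"roll":[0,0,0,0,0],"gripper":[-1,-1,-1,-1,-1]}'; python3 st.py
```

```text
time: 14.18
ee_pos: [0.5879, 0.1654, 0.1563]
tool_rot: [0.081, 0.927, -0.02, 0.365]
contact_force: [0.1, 2.1, 2.8]
gripper_width: 0.016
finger_force: 30.0
time: 14.6
ee_pos: [0.5877, 0.1649, 0.1723]
tool_rot: [0.081, 0.927, -0.02, 0.365]
contact_force: [0.2, 0.4, -1.3]
gripper_width: 0.0156
finger_force: 30.0
t 14.6 p [0.5877 0.1649 0.1723] q [-0.921  0.286  0.418  2.223  1.43   0.341 -0.473] F [ 0.2  0.4 -1.3] w 0.0156
toolx [-0.72   0.136 -0.681] y [0.165 0.986 0.022] z [ 0.674 -0.097 -0.732] tilt 42.9 az -8.2
```

```bash
python3 -m pendant '{"xyz":[[-0.07,-1.31,0.03],[-0.07,-1.31,0.03],[-0.07,-1.31,0.03],[-0.07,-1.31,0.03],[0,0,0]],"roll":[0,0,0,0,0],"gripper":[-1,-1,-1,-1,-1]}'; python3 st.py .5758 .0606 .1723;  python3 -m pendant '{"xyz":[[-0.07,-1.31,0.03],[-0.07,-1.31,0.03],[-0.07,-1.31,0.03],[-0.07,-1.31,0.03],[-0.07,-1.31,0.03],[0,0,0]],"roll":[0,0,0,0,0,0],"gripper":[-1,-1,-1,-1,-1,-1]}'; python3 st.py .5758 .0606 .1723
```

```text
time: 15.02
ee_pos: [0.5813, 0.1101, 0.1714]
tool_rot: [0.082, 0.927, -0.021, 0.365]
contact_force: [-0.0, -0.3, -1.3]
gripper_width: 0.0156
finger_force: 30.0
t 15.02 p [0.5813 0.1101 0.1714] q [-0.861  0.246  0.466  2.286  1.608  0.279 -0.565] F [-0.  -0.3 -1.3] w 0.0156
toolx [-0.72   0.137 -0.68 ] y [0.168 0.986 0.021] z [ 0.673 -0.099 -0.733] tilt 42.9 az -8.4
shift cm [-0.35 -4.97  0.05] norm 4.98
time: 15.52
ee_pos: [0.5742, 0.0457, 0.1715]
tool_rot: [0.082, 0.927, -0.021, 0.365]
contact_force: [-0.8, -0.9, -1.1]
gripper_width: 0.0155
finger_force: 30.0
t 15.52 p [0.5742 0.0457 0.1715] q [-0.697  0.199  0.444  2.34   1.899  0.219 -0.729] F [-0.8 -0.9 -1.1] w 0.0155
toolx [-0.72   0.137 -0.68 ] y [0.167 0.986 0.021] z [ 0.674 -0.099 -0.732] tilt 42.9 az -8.3
shift cm [ 0.04  1.5  -0.1 ] norm 1.5
```

```bash
python3 st.py .600 -.147 .19|tail -1; python3 -m pendant '{"xyz":[[-1,-1,-1],[-0.7,-2.3,0.1],[-0.7,-2.3,0.1],[-0.7,-2.3,0.1],[-0.7,-2.3,0.1],[-0.7,-2.3,0.2],[-0.7,-2.3,0.2],[-0.6,-2.3,0.3],[-0.6,-2,0.3],[0,0,0]],"roll":[0,0,0,0,0,0,0,0,0,0],"gripper":[-1,-1,-1,-1,-1,-1,-1,-1,-1,-1]}'; python3 st.py .600 -.147 .19
```

```text
shift cm [ -5.76 -18.52   2.28] norm 19.53
time: 16.35
ee_pos: [0.5806, -0.0369, 0.1884]
tool_rot: [0.083, 0.929, -0.022, 0.36]
contact_force: [-0.5, -0.6, -2.4]
gripper_width: 0.0157
finger_force: 30.0
t 16.35 p [ 0.5806 -0.0369  0.1884] q [ 0.187  0.157 -0.271  2.304  1.793  0.19  -0.398] F [-0.5 -0.6 -2.4] w 0.0157
toolx [-0.727  0.138 -0.672] y [0.17  0.985 0.019] z [ 0.665 -0.1   -0.74 ] tilt 42.3 az -8.6
shift cm [ -3.04 -10.52   2.27] norm 11.18
```

```bash
python3 -m pendant '{"xyz":[[-0.9,-1.5,-0.2],[-0.6,-2,0.2],[-0.6,-2,0.3],[-0.6,-2,0.4],[-0.6,-2,0.5],[-0.2,-1,0.3],[0,0,0]],"roll":[0,0,0,0,0,0,0],"gripper":[-1,-1,-1,-1,-1,-1,-1]}'; python3 st.py .600 -.147 .19
```

```text
time: 16.93
ee_pos: [0.5913, -0.099, 0.1892]
tool_rot: [0.081, 0.93, -0.023, 0.357]
contact_force: [-0.5, -0.9, -1.9]
gripper_width: 0.0159
finger_force: 30.0
t 16.93 p [ 0.5913 -0.099   0.1892] q [ 0.791  0.242 -0.758  2.251  1.725  0.193 -0.145] F [-0.5 -0.9 -1.9] w 0.0159
toolx [-0.732  0.135 -0.668] y [0.167 0.986 0.016] z [ 0.66  -0.1   -0.744] tilt 41.9 az -8.6
shift cm [-1.34 -4.58  1.  ] norm 4.88
```

```bash
python3 -m pendant '{"xyz":[[-0.5,-2,0.4],[-0.5,-2,0.4],[-0.5,-1.2,0.3],[0,0,0],[0,0,0]],"roll":[0,0,0,0,0],"gripper":[-1,-1,-1,-1,-1]}'; python3 st.py .600 -.147 .19
cat > d.py <<'E'
from rig import sensors,eyes
from h import *
import sys
n=sys.argv[1]
o=sensors.get_obs();d=wrist(dict(p=o["ee_pos"],q=o["tool_rot"],**eyes.get_image("wrist")))
s=eyes.get_image("side");t=eyes.get_image("top");np.savez(f"pics/{n}w.npz",**d);np.savez(f"pics/{n}s.npz",**s);np.savez(f"pics/{n}t.npz",**t)
a=cv2.resize(d["image"][::-1,::-1],(480,360));b=cv2.resize(s["image"][120:230,190:290],(320,352),interpolation=2);b=np.vstack([b,np.zeros((8,320,3),np.uint8)])
cv2.imwrite(f"pics/{n}.png",np.hstack([a,b])[:,:,::-1])
E
python3 d.py e1
```

```text
time: 17.35
ee_pos: [0.6005, -0.1493, 0.1902]
tool_rot: [0.08, 0.931, -0.022, 0.357]
contact_force: [0.3, 0.1, -0.5]
gripper_width: 0.0157
finger_force: 30.0
t 17.35 p [ 0.6005 -0.1493  0.1902] q [ 1.037  0.326 -0.921  2.202  1.624  0.195  0.093] F [ 0.3  0.1 -0.5] w 0.0157
toolx [-0.733  0.133 -0.667] y [0.164 0.986 0.016] z [ 0.66  -0.098 -0.745] tilt 41.9 az -8.5
shift cm [ 0.08  0.21 -0.04] norm 0.23
```

View pics/e1.png

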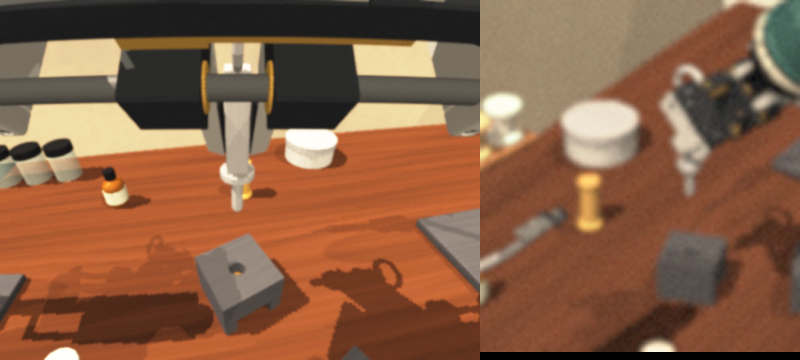

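The wrist view (rotated) shows the drift held upright with its tip at about (237,208), above the block's bore at (237,268). I'll measure both.

```bash
cat > m.py <<'E'
from h import *
import sys
n=sys.argv[1]
d=load(n+"w");P=cloud(d);v=d["z_map"]>0;tcp=d["p"]
near=v&(np.hypot(P[...,0]-tcp[0],P[...,1]-tcp[1])<.03)
view=(-d["R"].T@d["t"])-tcp; view[2]=0; view/=np.linalg.norm(view)
for a in range(-75,-20,5):
    q=P[near&(abs((P[...,2]-tcp[2])*1e3-a)<2.5)]
    if len(q)>3:
        side=np.array([-view[1],view[0],0]); l=(q-tcp)@side*1e3; f=(q-tcp)@view*1e3
        print(a,len(q),"side",np.percentile(l,[2,98]).round(1),"mid",(np.percentile(l,[2,98]).mean()).round(2),"front",np.percentile(f,98).round(1))
q=P[near];print("lowest",(q[:,2].min()-tcp[2])*1e3,"side",side[:2].round(3),"view",view[:2].round(3))
# block top and bore
m=(v&(P[...,2]>.043)&(P[...,2]<.053)&(abs(P[...,0]-.6)<.06)&(abs(P[...,1]+.147)<.06))
print("blocktop z",np.median(P[m][:,2]));mm=cv2.morphologyEx(m.astype(np.uint8),cv2.MORPH_CLOSE,np.ones((9,9)))
c=max(cv2.findContours(mm,0,1)[0],key=len).reshape(-1,2);r=cv2.minAreaRect((ray(d,c,.048)[:,:2]*1000).astype(np.float32));print("rect",np.round(r[0],1),np.round(r[1],1),r[2])
hole=(cv2.morphologyEx(m.astype(np.uint8),cv2.MORPH_CLOSE,np.ones((21,21)))>0)&~m
k,lab,stt,ce=cv2.connectedComponentsWithStats(hole.astype(np.uint8))
for i in range(1,k):
    if stt[i,4]>15:
        w=ray(d,cv2.findContours((lab==i).astype(np.uint8),0,1)[0][0].reshape(-1,2),.048); print("hole",stt[i].tolist(),w.mean(0).round(4),np.ptp(w[:,:2],0).round(4),((w.min(0)+w.max(0))/2).round(4))
E
python3 m.py e1
python3 - <<'E'
from h import *
# top-view block estimate, initial image
d=load("top0");P=cloud(d);print(ray(d,[296.8,184.4],.034))
d=load("e1s"); print(proj(d,[[.5985,-.147,.048],[.6005,-.1493,.119]]))
E
```

```text
-70 28 side [-5.8  2.2] mid -1.82 front 0.7
-65 59 side [-6.1  2.2] mid -1.99 front 1.3
-60 64 side [-6.   2.2] mid -1.9 front 1.4
-55 64 side [-5.9  2.2] mid -1.82 front 1.2
-50 64 side [-5.7  2.2] mid -1.73 front 1.3
-45 42 side [-5.6  2.3] mid -1.66 front 1.1
-40 16 side [-11.   10.3] mid -0.33 front 8.0
-35 289 side [-13.3  10.5] mid -1.41 front 9.1
-30 284 side [-12.9   9.2] mid -1.83 front 8.4
-25 152 side [-8.8  6.2] mid -1.3 front 4.7
lowest -192.63271579010714 side [-0.161 -0.987] view [-0.987  0.161]
blocktop z 0.04733479353203471
rect [ 598.1 -146.3] [66.4 64.7] 20.177648544311523
hole [251, 91, 15, 12, 140] [ 0.5968 -0.1456  0.048 ] [0.012  0.0128] [ 0.597  -0.1456  0.048 ]
[[ 0.60055134 -0.15035414  0.034     ]]
[[256.0818187  197.61922697]
 [256.13402133 179.96890744]]
```

```bash
python3 st.py .5945 -.1473 .130|tail -1; python3 -m pendant '{"xyz":[[1.1,0,0.9],[1.1,0,0.9],[1.1,0,0.9],[1.1,0.1,0.7],[0,0,0]],"roll":[0,0,0,0,0],"gripper":[-1,-1,-1,-1,-1]}'; python3 st.py .5945 -.1473 .130
```

```text
shift cm [ 4.5  -0.09  4.1 ] norm 6.09
time: 17.92
ee_pos: [0.5897, -0.1451, 0.1338]
tool_rot: [0.079, 0.931, -0.021, 0.356]
contact_force: [-0.2, -0.8, -2.2]
gripper_width: 0.0158
finger_force: 30.0
t 17.92 p [ 0.5897 -0.1451  0.1338] q [ 1.096  0.509 -1.022  2.257  2.058  0.366 -0.252] F [-0.2 -0.8 -2.2] w 0.0158
toolx [-0.734  0.132 -0.666] y [0.163 0.987 0.016] z [ 0.659 -0.096 -0.746] tilt 41.8 az -8.3
shift cm [-0.13 -0.15  0.62] norm 0.65
```

```bash
python3 -m pendant '{"xyz":[[-0.1,-0.15,0.6],[0,0,0],[0,0,0]],"roll":[0,0,0],"gripper":[-1,-1,-1]}' | head -2; python3 d.py e2; python3 m.py e2; python3 st.py
```

```text
time: 18.17
ee_pos: [0.596, -0.1489, 0.133]
-70 26 side [-5.7  2.3] mid -1.73 front 1.1
-65 63 side [-6.   2.3] mid -1.87 front 0.7
-60 65 side [-5.9  2.3] mid -1.8 front 0.8
-55 60 side [-5.8  2.3] mid -1.72 front 1.0
-50 64 side [-5.6  2.3] mid -1.65 front 0.8
-45 43 side [-4.9  2.3] mid -1.28 front 1.3
-40 13 side [-7.4  9.7] mid 1.16 front 7.9
-35 298 side [-13.3  10.5] mid -1.35 front 9.1
-30 278 side [-12.8   9.4] mid -1.69 front 7.3
-25 150 side [-8.8  6.3] mid -1.26 front 4.9
lowest -135.23045561948393 side [-0.162 -0.987] view [-0.987  0.162]
blocktop z 0.04752932365935456
rect [ 597.3 -146.1] [68.  65.3] 19.90148162841797
hole [252, 140, 17, 10, 131] [ 0.5961 -0.1457  0.048 ] [0.0105 0.0127] [ 0.5961 -0.1455  0.048 ]
hole [253, 159, 12, 16, 178] [ 0.6235 -0.1513  0.048 ] [0.0207 0.0118] [ 0.6226 -0.1516  0.048 ]
t 18.32 p [ 0.5956 -0.149   0.133 ] q [ 1.09   0.522 -1.015  2.245  2.062  0.372 -0.245] F [ 0.2 -0.2 -1. ] w 0.0156
toolx [-0.732  0.131 -0.669] y [0.164 0.986 0.014] z [ 0.661 -0.1   -0.743] tilt 42.0 az -8.6
```

View pics/e2.png

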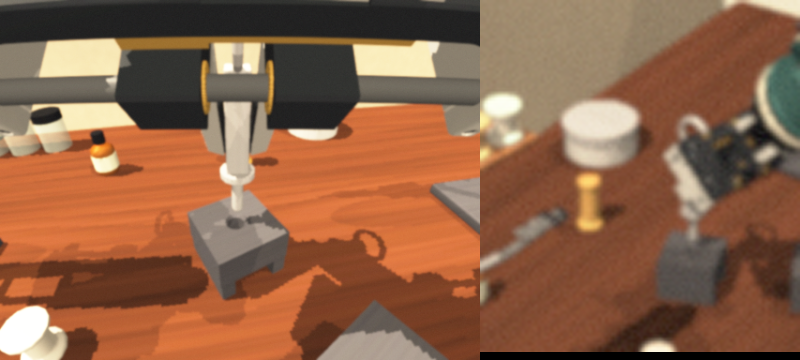

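The view shows the tip just above the block with the bore mouth slightly towards the camera, at (235,223). A 2 mm correction is needed, then down.

```bash
python3 st.py .5937 -.1472 .123|tail -1; python3 -m pendant '{"xyz":[[0.45,0.1,0.3],[0.45,0.1,0.32],[0,0,0]],"roll":[0,0,0],"gripper":[-1,-1,-1]}' | head -2; python3 st.py .5937 -.1472 .112
```

```text
shift cm [0.83 0.13 0.6 ] norm 1.03
time: 18.57
ee_pos: [0.5925, -0.1462, 0.1205]
t 18.57 p [ 0.5925 -0.1462  0.1205] q [ 1.093  0.562 -1.028  2.257  2.109  0.412 -0.275] F [-1.  -1.  -1.6] w 0.0154
toolx [-0.733  0.133 -0.667] y [0.164 0.986 0.015] z [ 0.66  -0.099 -0.745] tilt 41.9 az -8.5
shift cm [ 0.47 -0.1   0.72] norm 0.87
```

```bash
python3 -m pendant '{"xyz":[[0.23,-0.05,0.37],[0.23,-0.05,0.37],[0,0,0]],"roll":[0,0,0],"gripper":[-1,-1,-1]}' | head -4; python3 st.py .5937 -.1472 .104; python3 -m pendant '{"xyz":[[0.25,0,0.3],[0.25,0,0.3],[0,0,0]],"roll":[0,0,0],"gripper":[-1,-1,-1]}' | head -4; python3 st.py .5937 -.1472 .1
```

```text
time: 18.82
ee_pos: [0.5944, -0.1477, 0.1122]
tool_rot: [0.08, 0.93, -0.022, 0.357]
contact_force: [-0.9, -0.5, -1.4]
t 18.82 p [ 0.5944 -0.1477  0.1122] q [ 1.091  0.593 -1.027  2.255  2.138  0.435 -0.286] F [-0.9 -0.5 -1.4] w 0.0154
toolx [-0.733  0.133 -0.668] y [0.165 0.986 0.015] z [ 0.66  -0.099 -0.744] tilt 41.9 az -8.5
shift cm [0.6  0.03 0.56] norm 0.82
time: 19.07
ee_pos: [0.5946, -0.1475, 0.1045]
tool_rot: [0.08, 0.93, -0.022, 0.357]
contact_force: [0.3, -0.4, -1.6]
t 19.07 p [ 0.5946 -0.1475  0.1045] q [ 1.089  0.619 -1.028  2.257  2.164  0.457 -0.298] F [ 0.3 -0.4 -1.6] w 0.0156
toolx [-0.733  0.133 -0.668] y [0.165 0.986 0.015] z [ 0.66  -0.099 -0.744] tilt 41.9 az -8.5
shift cm [0.37 0.01 0.27] norm 0.46
```

```bash
python3 -m pendant '{"xyz":[[0.2,0,0.225],[0.2,0,0.225],[0.2,0,0.225],[0,0,0]],"roll":[0,0,0,0],"gripper":[-1,-1,-1,-1]}' | head -4; python3 -m pendant '{"xyz":[[0.2,0,0.225],[0.17,0,0.19],[0,0,0]],"roll":[0,0,0],"gripper":[-1,-1,-1]}' | head -4; python3 st.py .5937 -.1472 .087
```

```text
time: 19.4
ee_pos: [0.5949, -0.1474, 0.0959]
tool_rot: [0.08, 0.93, -0.023, 0.357]
contact_force: [-0.0, 0.1, 1.1]
time: 19.65
ee_pos: [0.5949, -0.1473, 0.0903]
tool_rot: [0.08, 0.93, -0.023, 0.357]
contact_force: [1.5, -0.6, -0.1]
t 19.65 p [ 0.5949 -0.1473  0.0903] q [ 1.085  0.667 -1.028  2.26   2.211  0.497 -0.317] F [ 1.5 -0.6 -0.1] w 0.0159
toolx [-0.732  0.132 -0.668] y [0.165 0.986 0.015] z [ 0.661 -0.099 -0.744] tilt 41.9 az -8.5
shift cm [ 0.31 -0.01  0.17] norm 0.35
```

```bash
for i in 1; do python3 -m pendant '{"xyz":[[0.1,0,0.11],[0.1,0,0.11],[0,0,0]],"roll":[0,0,0],"gripper":[-1,-1,-1]}' | head -4; python3 -m pendant '{"xyz":[[0.1,0,0.11],[0,0,0]],"roll":[0,0],"gripper":[-1,-1]}' | head -4;python3 -m pendant '{"xyz":[[0.1,0,0.11],[0,0,0]],"roll":[0,0],"gripper":[-1,-1]}' | head -4; done; python3 d.py e3; python3 m.py e3|head -9
```

```text
time: 19.9
ee_pos: [0.5949, -0.1473, 0.0876]
tool_rot: [0.08, 0.93, -0.023, 0.357]
contact_force: [-0.2, -0.6, 2.0]
time: 20.07
ee_pos: [0.595, -0.1473, 0.0862]
tool_rot: [0.08, 0.93, -0.023, 0.357]
contact_force: [0.4, -0.2, 1.4]
time: 20.23
ee_pos: [0.5956, -0.1472, 0.0857]
tool_rot: [0.079, 0.93, -0.023, 0.358]
contact_force: [-6.7, 0.5, 17.3]
-75 4 side [27.4 28. ] mid 27.69 front 10.8
-70 13 side [ 4.2 23.5] mid 13.88 front 28.9
-65 146 side [ 3.7 22.9] mid 13.31 front 29.6
-60 153 side [ 3.1 23. ] mid 13.04 front 29.5
-55 160 side [ 3.2 22.8] mid 13.0 front 29.7
-50 164 side [ 3.7 22.9] mid 13.28 front 29.5
-45 171 side [ 3.1 23.2] mid 13.11 front 29.6
-40 2509 side [-27.2  27.1] mid -0.04 front 28.3
-35 469 side [-26.9  26.2] mid -0.36 front 26.9
```

Run:
```python
from h import *
d=load("e3w");s=load("e3s")
a=cv2.resize(d["image"][::-1,::-1][200:340,160:340],(480,373),interpolation=2);b=cv2.resize(s["image"][155:215,225:285],(320,373),interpolation=2)
cv2.imwrite("pics/e3c.png",np.hstack([a,b])[:,:,::-1])
```

```text
(no output)
```

View pics/e3c.png

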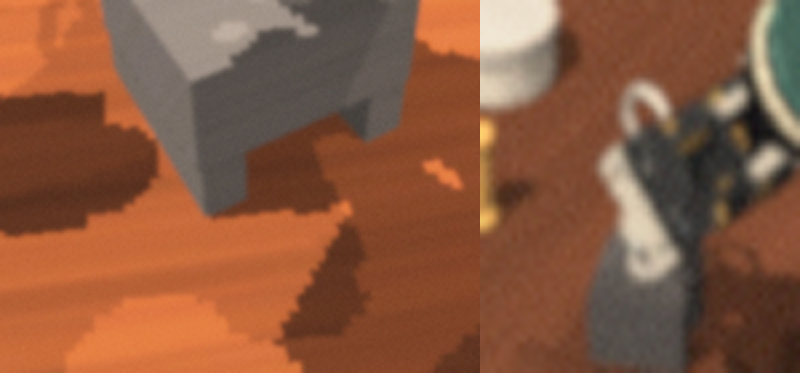

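The crop shows the collar hidden behind the fingers at the block top, and nothing is out of place. The 17 N stop at the expected height says the collar is seated. Release and back away.

```bash
python3 -m pendant '{"xyz":[[-0.05,0,-0.05],[0,0,0],[0,0,0],[0,0,0],[0,0,0],[0,0,0]],"roll":[0,0,0,0,0,0],"gripper":[-0.6,-0.5,-0.4,-0.3,-0.1,0]}'; python3 -m pendant '{"xyz":[[0,0,-1],[0,0,-2],[0,0,-3],[0,0,-3],[0,0,-3],[0,0,-3],[0,0,-3],[0,0,0]],"roll":[0,0,0,0,0,0,0,0],"gripper":[0,0,0,0,0,0,0,0]}'; python3 d.py e4; python3 st.py
python3 - <<'E'
from h import *
d=load("e4w");P=cloud(d);v=d["z_map"]>0
n=v&(np.hypot(P[...,0]-.598,P[...,1]+.146)<.03)
for z in range(44,170,6):
    q=P[n&(abs(P[...,2]*1e3-z)<3)]
    if len(q): print(z,len(q),(q.min(0)*1e3).round(0),(q.max(0)*1e3).round(0))
a=cv2.resize(d["image"][::-1,::-1],(480,360));s=load("e4s");b=cv2.resize(s["image"][150:220,220:290],(320,360),interpolation=2)
cv2.imwrite("pics/e4.png",np.hstack([a,b])[:,:,::-1])
E
```

```text
time: 20.88
ee_pos: [0.5949, -0.1472, 0.0854]
tool_rot: [0.08, 0.93, -0.023, 0.357]
contact_force: [-0.8, 0.7, -0.0]
gripper_width: 0.0428
finger_force: 0.0
time: 21.55
ee_pos: [0.4977, -0.124, 0.1809]
tool_rot: [0.085, 0.927, -0.036, 0.364]
contact_force: [-0.9, -0.2, 0.8]
gripper_width: 0.047
finger_force: 0.0
t 21.7 p [ 0.4999 -0.1234  0.1811] q [ 1.413  0.186 -1.274  2.436  2.174  0.189 -0.514] F [-0.1  0.5 -0.5] w 0.047
toolx [-0.722  0.129 -0.68 ] y [ 0.178  0.984 -0.003] z [ 0.669 -0.123 -0.733] tilt 42.9 az -10.4
44 44 [ 569. -168.   41.] [ 622. -120.   47.]
50 925 [ 568. -176.   47.] [ 627. -116.   53.]
56 146 [ 587. -159.   53.] [ 608. -134.   59.]
62 57 [ 590. -152.   59.] [ 595. -137.   65.]
68 66 [ 590. -153.   65.] [ 596. -137.   71.]
74 68 [ 590. -153.   71.] [ 595. -137.   77.]
80 68 [ 590. -153.   77.] [ 596. -138.   83.]
86 68 [ 591. -153.   83.] [ 596. -138.   89.]
92 72 [ 591. -153.   89.] [ 596. -138.   95.]
98 76 [ 591. -154.   95.] [ 606. -138.  101.]
104 75 [ 591. -154.  101.] [ 596. -138.  107.]
110 78 [ 592. -153.  107.] [ 595. -138.  113.]
116 75 [ 592. -153.  113.] [ 595. -139.  119.]
122 78 [ 591. -153.  119.] [ 596. -139.  125.]
128 83 [ 585. -156.  125.] [ 614. -139.  131.]
134 31 [ 583. -147.  131.] [ 617. -142.  137.]
140 35 [ 581. -147.  137.] [ 619. -142.  143.]
146 46 [ 580. -148.  143.] [ 620. -141.  149.]
152 41 [ 582. -147.  149.] [ 587. -142.  155.]
158 55 [ 584. -148.  155.] [ 594. -142.  161.]
164 39 [ 592. -150.  161.] [ 608. -144.  164.]
```

View pics/e4.png

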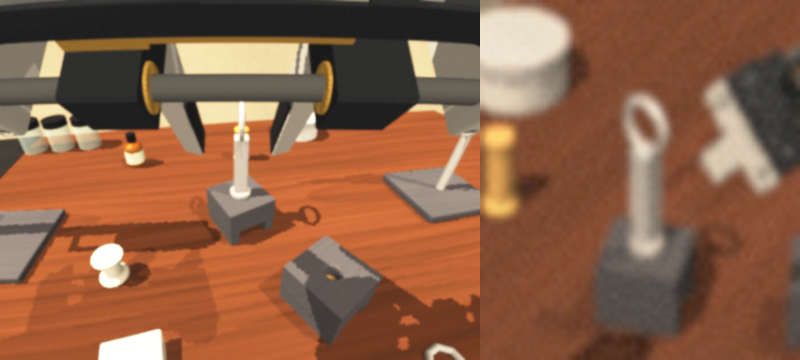

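The drift stands upright on the block with its collar seated. Its top is at 164 mm (expected 164.5), the gripper is clear, and spool_a and its neighbours are standing where they were.

```bash
python3 -c "
from rig import order; print(order.sign_off())"
```

```text
the job is handed in; nothing more can be done
None
```

I've handed the job in: the keeper snapped down on the second press (the first slipped off its edge), and the drift is off the peg, released and standing in the farthest block's bore. Its collar is seated, with the top at 164 mm against 164.5 expected, so the bushing should be out underneath, though I didn't see it directly.

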